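Lid a filled candle tin in the sprung sealing stand and hold it down

TASK

First stand the small filled tin upright in the sprung ring cradle and let go of it; then put the knobbed lid on it and push the lidded tin straight down until the cradle is all the way down at its stop. Finish while still holding it pressed down there, with the lid seated: do not let up. Keep the tin upright on the way and leave the big tin, the tape and the basket where they are.

Things in the scene. Friction and masses are not known exactly. Their poses are not given: they have to be found in the camera images.
- tin_mid (a point): Small plain steel tin, a round open-topped can 56 mm across and 80 mm tall (wall 2 mm, mouth 52 mm across), filled with rolled brown cardboard up to 19 mm below its rim, about 0.15 to 0.31 kg. It stands upright on the table. This point is its centre, half-way up (40 mm above its underside); z points to its mouth.
- lid_knob (a point): Round steel plug lid, lying knob up on the table. From below: tapered plug 8 mm deep (38 mm across below, 47 above) that enters the tin's mouth; flange 60 mm across, 4 mm thick, that rests on the tin's rim; upright round wooden knob 20 mm across, 26 mm tall. Point: middle of the knob, 25 mm above the lid's underside, 13 mm above the flange's top; with the lid seated, 57 mm above tin_mid. z up.
- cradle_seat (a point): Sprung ring cradle: aluminium ring cup with flared mouth on a coil spring, on a dark square steel base plate 130 mm wide, fixed to the table. The cup is 61 mm across inside (2.5 mm play round the tin), its mouth 76 mm. Point: middle of the cup's floor, on which the tin stands; 55 mm above the table at rest, goes down with the cup; the cup's rim is 18 mm above it. z up.
- cradle (a joint): How far the cradle is pressed down, in m: 0 at rest (top), 0.018 at its stop. The spring is preloaded: the cup does not sink under the tin and lid alone; it begins to move at about 6 N and needs about 12 N at the stop, the weight of tin and lid included.
- big_tin_mid (a point): Bystander: large empty open steel tin, 73 mm across and 105 mm tall, standing on the table. This point is its centre, half-way up.
- tape: Bystander: roll of brown tape lying flat, 100 mm across, 76 mm hole, 45 mm tall. Origin at the centre of its underside.
- basket: Bystander: pink plastic basket, 220 mm by 150 mm and 75 mm tall, full of upright cardboard strips that reach 80 mm high. Origin at the centre of its underside; x along its long side.
Mind the look-alikes: they are no part of the job. Leave any pink or red look-alike of the part that bears tin_mid alone.

How it is judged:
By the outcome, as a careful person would: the job done as asked, in the order asked, and still so for the second after the job is handed in, while the arm keeps its last pose, push and grip.
It also fails if it takes over 48 s, if anything falls off the work surface, if the arm or the gripper's body presses on something with over 40 N, if the wrist force passes 120 N, or if a joint passes its speed limit or range.

ROBOT

A 6-joint arm with a two-finger parallel gripper is mounted at the origin on the work surface. World frame = base frame: x ahead of the robot, y to its left, z up, the work surface at z = 0. Lengths are in m, angles in degrees, forces in N, time in s.
With the tool pointing down it reaches from about 0.4 to 0.825 m from the base axis. Payload 7 kg.
Tool frame: the origin (TCP) lies on the centre line of the jaws, within the pads' length; the fingertips stand 11 mm ahead of it and the grasp point (between the pads) lies 8 mm behind it; z points along the fingers, y is the line along which they close (so a half turn about z gives the same grasp; the last joint's range is limited). The gripper opens to 88 mm and grips with 3 to 60 N. Pads are 19 mm wide; open, the fingers measure 130 mm over their backs; the gripper's body (78 mm by 193 mm) begins 47 mm behind the grasp point.
Start: joints at [-57.863, 20.546, 0.682, 0, -70.136, -16.507], TCP at [0.182, -0.65, 0.238] pointing down, gripper open.
Joint ranges: [-176.03, 176.03], [-82.01, 121.73], [-58.28, 71.71], [-173.87, 95.51], [-174.79, -0.11], [-173.66, 173.66]. Speed limits (degrees/s): [136.94, 136.94, 172.46, 180, 180, 180].

INTERFACE

Orientations are given as [roll, pitch, yaw] about the fixed x, y, z axes, in that order (R = Rz(yaw) Ry(pitch) Rx(roll)).
In Python, from plant import r, capture, camera_model, job gives the robot as it stands.
- The arm moves only by the tool drive_tool, never from a script. Its argument "increments" is a list that holds one entry, the list of rows, each a list of 5 numbers: the gripper's target within -1 to 1 (fully open at 1, half-way at 0, shut at -1), then the shift along the tool's x, y, z scaled (see below), then the turn about the tool's z scaled (see below). In form: [[[gripper, tx, ty, tz, roll], ...]]. A call has 1 to 5 rows; each row is the pose to reach, as a shift and turn from the pose commanded when the call began, along the tool's axes at that moment, turning the shorter way round; what a row does not reach only later rows make up. The controller multiplies each number of a shift by 120 mm and each number of a turn by 360 degrees. A row lasts 1/8 s, in which the tool goes at most 62.5 mm and 10.7 degrees, less where a joint would pass 70% of its speed; a pose out of reach is approached as far as the arm can. A call with a number of a shift or a turn outside -1 to 1 is refused whole. A call with a gripper value outside its range is refused whole. The fingers move at their own pace and stop on an object; "squeeze" is the grip in N (left out, the last holds). Time passes only in rows, so rows that repeat a pose let the fingers close. It gives the time, the measured TCP pose, the force, the opening and the grip force at its end, in the units of the state.
- r.get_state(): the state, without advancing time (a new reading comes with each control period).
- capture(name): name is "scene" or "top" or "wrist"; returns the picture (480x640x3 uint8, red, green, blue); there is no depth.
- camera_model(name): a dict with "camera_matrix" (3x3 intrinsics, pixels), "rvec" (rotation vector, rad) and "tvec" (3), from world to camera coordinates, as OpenCV has them. Camera axes: x right, y down, z forward; pixel columns grow to the right and rows downward; lengths in m; the calibration is good to about 2 mm. A picture is of the moment at which its call begins: read the wrist's pose just before it. camera_model takes no time and is no camera call; for the wrist camera it gives the pose at the moment of the call.
- job.close_job(): hands the job in; it is judged then, once.
The state is a dict: "time_s": time; "joints": joint angles; "qd": joint speeds; "joint_torque": joint torques, N m; "tcp_pos": TCP position; "eef_rot": TCP orientation; "contact_force": force on the tool from outside, world axes, zero at the start; "moment": the same for the moment, N m; "gripper_width": finger opening in m; "gripper_force": force on a finger pad.
Only numpy, scipy, OpenCV 4.12 (cv2) and the standard library are available. Lean on these libraries where they do the work, as an engineer would, in place of code of your own. Each camera call takes 0.05 s, during which the arm holds its last target. There are 200 camera calls.

## Working session

There is one attempt and no reset: what is moved stays moved. The work goes in short steps, Python scripts to look and compute and a tool call to move; the robot and the scene stay as the last step left them, time stands still between calls to the robot, and variables do not carry over. Pictures are saved under pics/ and viewed, at most 10 in all, crops included, and the job is handed in when it is done.

Besides the shell and the picture viewer there is one more tool, called after "Call:" by a JSON object that holds its "name" and its "arguments", one argument or row to a line. drive_tool: Moves the arm, as the interface text tells. Its arguments: {"type":"object","properties":{"increments":{"type":"array"},"squeeze":{"type":"number"}},"required":["increments"]}

```bash
mkdir -p pics; python3 - <<'E'
from plant import r,capture,camera_model
import cv2
for n in("scene","top"):
    cv2.imwrite(f"pics/{n}0.png",cv2.cvtColor(capture(n),cv2.COLOR_RGB2BGR))
    m=camera_model(n);print(n,m)
print(r.get_state())
E
```

```text
scene {'camera_matrix': array([[445.54309395,   0.        , 313.78512302],
       [  0.        , 445.54309395, 244.58366966],
       [  0.        ,   0.        ,   1.        ]]), 'rvec': array([ 2.23318408,  1.04601809, -0.40182064]), 'tvec': array([-0.45588099, -0.28101975,  1.27997176])}
top {'camera_matrix': array([[437.40968528,   0.        , 322.88078204],
       [  0.        , 437.40968528, 235.84516336],
       [  0.        ,   0.        ,   1.        ]]), 'rvec': array([ 2.15270884, -2.18782674,  0.11984336]), 'tvec': array([0.09380844, 0.59938644, 0.90165889])}
{'time_s': 0.1, 'joints': array([-5.78609823e+01,  2.05861581e+01,  6.38235090e-01, -1.66292242e-02,
       -7.01337078e+01, -1.65068871e+01]), 'qd': array([ 0.06859104, -0.06343814,  0.16220107,  0.19340291,  0.02371275,
       -0.01067581]), 'joint_torque': array([-2.00600945e-03, -5.84162772e+01,  2.93751884e+01,  7.01561853e+00,
        1.01295396e-02, -5.31374019e-05]), 'tcp_pos': array([ 0.18174486, -0.64964301,  0.23672708]), 'eef_rot': array([ 1.79917291e+02, -8.20675756e-03, -1.64373526e+02]), 'contact_force': array([-0.41856287,  0.45969903,  0.96512504]), 'moment': array([ 0.04566003, -0.00508249, -0.00239979]), 'gripper_force': 0.0, 'gripper_width': 0.08782051524709551}
```

View pics/scene0.png

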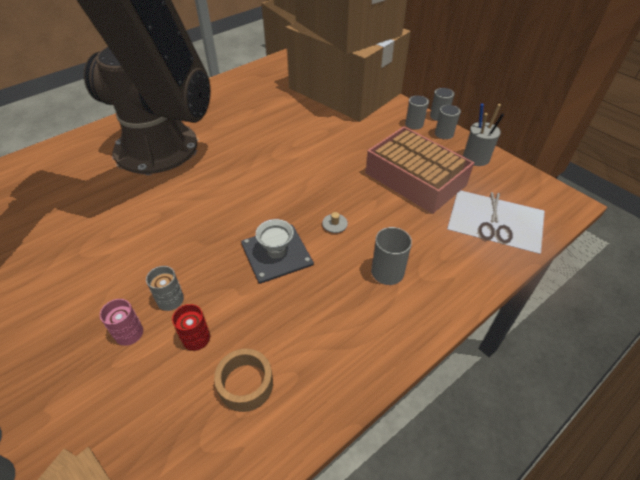

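View pics/top0.png

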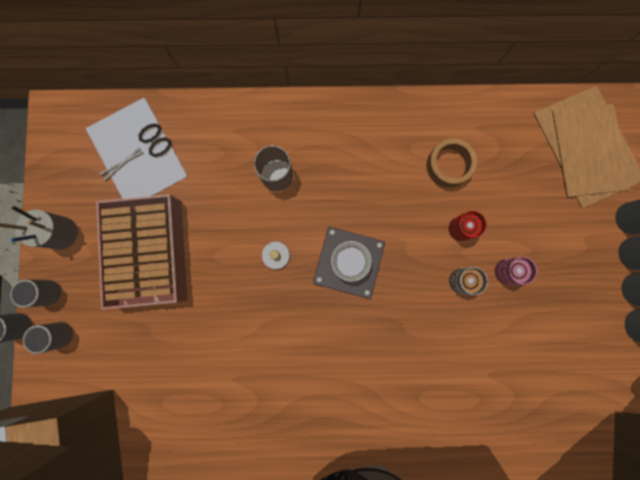

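The top view has the steel tin at about (470,281), with the pink and red look-alikes at (518,271) and (470,225). The cradle is at (351,262), the lid at (275,255) with its knob at about (274,255), and the big tin, tape and basket stand clear. I'll enlarge these for closer readings.

```bash
python3 - <<'E'
import cv2,numpy as np
t=cv2.imread("pics/top0.png");s=cv2.imread("pics/scene0.png")
def c(i,u,v):
    k=cv2.resize(i[v-32:v+33,u-32:u+33],(260,260),interpolation=cv2.INTER_CUBIC)
    for q in range(0,260,40):cv2.line(k,(q+2,0),(q+2,4),(255,255,255),1);cv2.line(k,(0,q+2),(4,q+2),(255,255,255),1)
    return k
cv2.imwrite("pics/crop0.png",np.vstack([np.hstack([c(t,480,270),c(t,351,262),c(t,275,255)]),np.hstack([c(s,165,288),c(s,275,245),c(s,335,222)])]))
E
```

```text
(no output)
```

View pics/crop0.png

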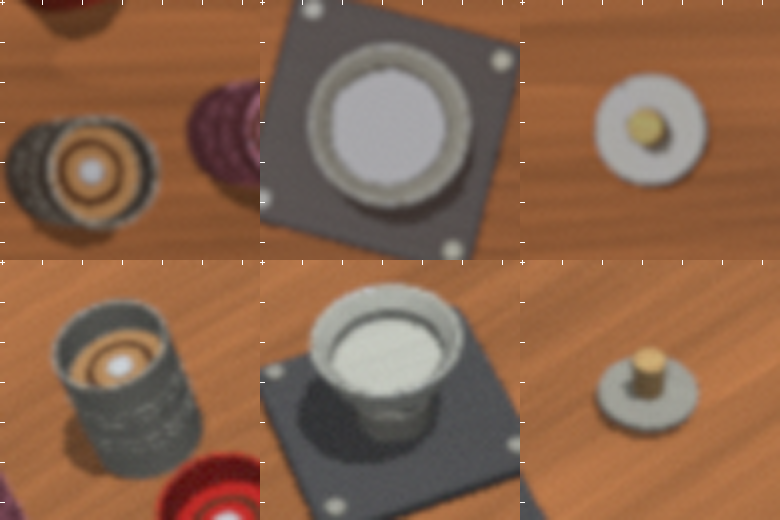

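The enlarged crops give these centres. Top view: tin rim (473.1,280.6), cradle rim (350.7,260.9), lid flange (275.4,255.0). Scene view: (160.1,276.9), (274.1,232.6), (334.5,221.6).

```bash
cat > h.py <<'E'
import cv2,numpy as np
def ray(m,u,v,z):
    K=m["camera_matrix"];R=cv2.Rodrigues(np.array(m["rvec"],float))[0];t=np.array(m["tvec"]).ravel()
    c=-R.T@t;d=R.T@np.linalg.inv(K)@[u,v,1];return c+d*(z-c[2])/d[2]
E
python3 - <<'E'
from plant import r,camera_model
from h import ray
T,S=camera_model("top"),camera_model("scene")
for n,a,b,z in(("tin",(473.1,280.6),(160.1,276.9),.08),("cr",(350.7,260.9),(274.1,232.6),.073),("lid",(275.4,255),(334.5,221.6),.012)):
    print(n,ray(T,*a,z),ray(S,*b,z))
for n,p,z in(("red",(473,223),.08),("pink",(521,270),.08),("basket",(175,250),.075),("bigtin",(270,162),.105)):print(n,ray(T,*p,z))
print(camera_model("wrist"))
E
```

```text
tin [ 0.50082142 -0.21483501  0.08      ] [ 0.50559248 -0.21664251  0.08      ]
cr [0.5445321  0.02888657 0.073     ] [0.54859561 0.02762785 0.073     ]
lid [0.5627715  0.18746888 0.012     ] [0.56422453 0.18882342 0.012     ]
red [ 0.6170634  -0.22072374  0.08      ]
pink [ 0.52040155 -0.31229115  0.08      ]
basket [0.57221642 0.38378908 0.075     ]
bigtin [0.74302928 0.18774488 0.105     ]
{'camera_matrix': array([[372.94093128,   0.        , 320.50364929],
       [  0.        , 372.94093128, 237.29990419],
       [  0.        ,   0.        ,   1.        ]]), 'rvec': array([-1.78066027, -2.34671495, -0.34991739]), 'tvec': array([ 0.67426628, -0.03702242,  0.3917853 ])}
```

Call:
{"name": "drive_tool", "arguments": {
  "increments": [
    [[1,-1,0.8,0,0.166],[1,-1,0.8,0,0.166],[1,-1,0.8,0,0.166],[1,-1,0.8,0,0.166],[1,-1,0.8,0,0.166]]
  ]
}}

```text
time_s: 0.72
tcp_pos: [0.272, -0.5245, 0.2375]
eef_rot: [180.0, -0.0, 142.4]
contact_force: [0.0, -0.3, 0.1]
gripper_width: 0.0874
gripper_force: 0.0
```

```bash
cat >> h.py <<'E'
from scipy.spatial.transform import Rotation as Ro
def go(s,x,y,z,yaw=None):
    R=Ro.from_euler("xyz",s["eef_rot"],degrees=True).as_matrix()
    d=R.T@(np.array([x,y,z])-s["tcp_pos"])/.12
    dy=0 if yaw is None else -((yaw-s["eef_rot"][2]+180)%360-180)/360
    print("t",round(s["time_s"],2),"tcp",s["tcp_pos"].round(4),s["eef_rot"].round(1),"F",s["contact_force"].round(1),"w",round(s["gripper_width"],4),"-> shift",d.round(3),"turn",round(dy,3))
E
python3 - <<'E'
from plant import r
from h import go
go(r.get_state(),.503,-.216,.2,135)
E
```

```text
t 0.72 tcp [ 0.272  -0.5245  0.2375] [180.   -0.  142.4] F [ 0.  -0.3  0.1] w 0.0874 -> shift [0.041 3.212 0.313] turn 0.021
```

Call:
{"name": "drive_tool", "arguments": {
  "increments": [
    [[1,0,0.5,0,0.02],[1,0,1,0,0.02],[1,0,1,0,0.02]]
  ]
}}

```text
time_s: 1.1
tcp_pos: [0.3461, -0.4272, 0.2376]
eef_rot: [180.0, 0.0, 135.8]
contact_force: [0.3, -0.4, 0.1]
gripper_width: 0.0875
gripper_force: 0.0
```

Call:
{"name": "drive_tool", "arguments": {
  "increments": [
    [[1,0,0.5,0,0],[1,0,1,0,0],[1,0,1,0,0]]
  ]
}}

```text
time_s: 1.48
tcp_pos: [0.4302, -0.3423, 0.2373]
eef_rot: [180.0, -0.0, 135.7]
contact_force: [-0.9, 0.2, -0.0]
gripper_width: 0.0879
gripper_force: 0.0
```

```bash
python3 - <<'E'
from plant import r,camera_model
from h import *
m=camera_model("wrist");R=cv2.Rodrigues(m["rvec"])[0];print(-R.T@m["tvec"],R[2])
go(r.get_state(),.503,-.216,.2,135)
for p in((.503,-.216,.08),(.547,.028,.073)):print(cv2.projectPoints(np.array([p]),m["rvec"],m["tvec"],m["camera_matrix"],None)[0].ravel())
E
```

```text
[ 0.37478872 -0.2876461   0.38441255] [ 0.20707165 -0.20148292 -0.95735363]
t 1.48 tcp [ 0.4302 -0.3423  0.2373] [180.   -0.  135.7] F [-0.9  0.2 -0. ] w 0.0879 -> shift [0.3   1.177 0.311] turn 0.002
[493.41691856 178.47535108]
[798.40131085 -14.88781447]
```

Call:
{"name": "drive_tool", "arguments": {
  "increments": [
    [[1,0.15,0.5,0.15,0],[1,0.3,1,0.3,0],[1,0.3,1,0.3,0],[1,0.3,1,0.3,0]]
  ]
}}

```text
time_s: 1.98
tcp_pos: [0.4864, -0.2337, 0.2013]
eef_rot: [-180.0, -0.0, 135.6]
contact_force: [-0.1, -0.3, -0.0]
gripper_width: 0.0875
gripper_force: 0.0
```

```bash
python3 - <<'E'
from plant import r,camera_model,capture
from h import *
m=camera_model("wrist");i=capture("wrist")
cv2.imwrite("pics/w1.png",cv2.cvtColor(i,cv2.COLOR_RGB2BGR))
np.savez("w1.npz",**m)
go(r.get_state(),.503,-.216,.2,135)
print(cv2.projectPoints(np.array([(.503,-.216,.08)]),m["rvec"],m["tvec"],m["camera_matrix"],None)[0].ravel())
E
```

```text
t 2.02 tcp [ 0.4863 -0.2342  0.2017] [-180.    -0.   135.5] F [ 0.2 -0.1 -0.3] w 0.0876 -> shift [0.007 0.206 0.014] turn 0.001
[352.42545194 232.59767199]
```

View pics/w1.png

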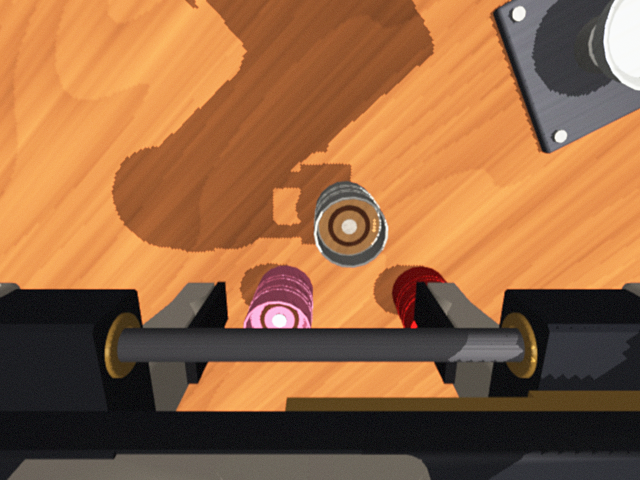

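The wrist view shows the steel tin's rim centred at (351,230), within 3 px of the prediction. The pink tin is at (280,300) and the red at (418,295). The closing line (image x) passes clear of both.

```bash
python3 - <<'E'
from plant import r
from h import *
m=np.load("w1.npz");p=ray(m,351,230,.08);print(p)
go(r.get_state(),p[0],p[1],.047,135.5)
E
```

```text
[ 0.50077624 -0.21538256  0.08      ]
t 2.02 tcp [ 0.4863 -0.2342  0.2017] [-180.    -0.   135.5] F [ 0.2 -0.1 -0.3] w 0.0876 -> shift [0.024 0.197 1.289] turn 0.0
```

Call:
{"name": "drive_tool", "arguments": {
  "increments": [
    [[1,0.02,0.2,0,0],[1,0.02,0.2,0.3,0],[1,0.02,0.2,0.6,0],[1,0.02,0.2,0.8,0]]
  ]
}}

```text
time_s: 2.52
tcp_pos: [0.5006, -0.2161, 0.1045]
eef_rot: [-180.0, -0.0, 135.4]
contact_force: [-0.4, 0.9, 0.6]
gripper_width: 0.0878
gripper_force: 0.0
```

Call:
{"name": "drive_tool", "arguments": {
  "increments": [
    [[1,0,0,0.25,0],[1,0,0,0.49,0],[1,0,0,0.49,0],[-1,0,0,0.49,0],[-1,0,0,0.49,0]]
  ],
  "squeeze": 25
}}

```text
time_s: 3.15
tcp_pos: [0.5026, -0.215, 0.0482]
eef_rot: [179.9, 0.1, 135.5]
contact_force: [-0.1, 0.6, -0.1]
gripper_width: 0.0729
gripper_force: 0.0
```

Call:
{"name": "drive_tool", "arguments": {
  "increments": [
    [[-1,0,0,0,0],[-1,0,0,0,0],[-1,0,0,0,0]]
  ]
}}

```text
time_s: 3.52
tcp_pos: [0.5018, -0.2147, 0.0475]
eef_rot: [-180.0, 0.0, 135.5]
contact_force: [-1.9, -0.7, 5.7]
gripper_width: 0.0549
gripper_force: 25.0
```

Call:
{"name": "drive_tool", "arguments": {
  "increments": [
    [[-1,0,0,-0.1,0],[-1,0,0,-0.4,0],[-1,0,0,-0.7,0],[-1,0,0,-0.95,0],[-1,0,0,-0.95,0]]
  ]
}}

```text
time_s: 4.15
tcp_pos: [0.5033, -0.2145, 0.1637]
eef_rot: [179.8, 0.2, 135.5]
contact_force: [0.1, 0.7, -2.0]
gripper_width: 0.0553
gripper_force: 25.0
```

```bash
python3 - <<'E'
from plant import r
from h import *
go(r.get_state(),.5455,.0285,.16,135.5)
E
```

```text
t 4.15 tcp [ 0.5033 -0.2145  0.1637] [179.8   0.2 135.5] F [ 0.1  0.7 -2. ] w 0.0553 -> shift [1.167 1.692 0.032] turn 0.0
```

Call:
{"name": "drive_tool", "arguments": {
  "increments": [
    [[-1,0.15,0.2,0,0],[-1,0.35,0.5,0,0],[-1,0.6,0.85,0,0],[-1,0.6,0.85,0,0],[-1,0.6,0.85,0,0]]
  ]
}}

```text
time_s: 4.78
tcp_pos: [0.5213, -0.091, 0.1601]
eef_rot: [-179.9, -0.1, 135.6]
contact_force: [-1.0, -0.8, -1.7]
gripper_width: 0.055
gripper_force: 25.0
```

```bash
python3 - <<'E'
from plant import r,camera_model,capture
from h import *
m=camera_model("wrist");i=capture("wrist")
cv2.imwrite("pics/w2.png",cv2.cvtColor(i,cv2.COLOR_RGB2BGR))
np.savez("w2.npz",**m)
go(r.get_state(),.5455,.0285,.16,135.5)
print(cv2.projectPoints(np.array([(.5455,.0285,.073)]),m["rvec"],m["tvec"],m["camera_matrix"],None)[0].ravel())
E
```

```text
t 4.83 tcp [ 0.5213 -0.0915  0.1602] [-179.9   -0.   135.5] F [-0.1 -0.6 -1.5] w 0.0551 -> shift [0.557 0.855 0.001] turn 0.0
[487.55390477 144.66823871]
```

View pics/w2.png

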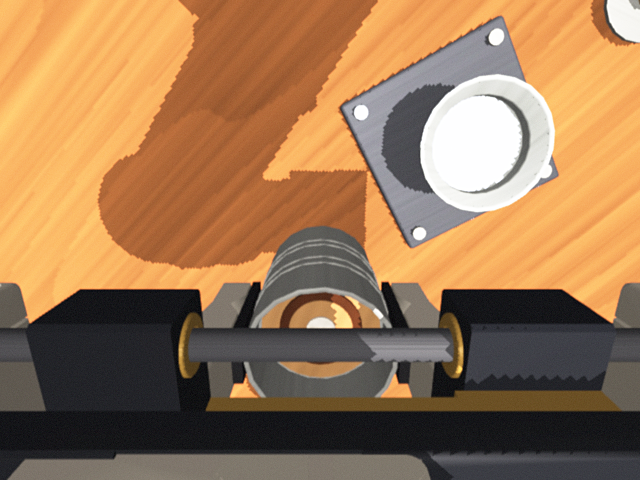

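The wrist view shows the cup's rim centred at (487.5,142.5), 2 px from the prediction. The tin hangs upright and centred between the pads.

```bash
python3 - <<'E'
from plant import r
from h import *
m=np.load("w2.npz");p=ray(m,487.5,142.5,.073);print(p)
go(r.get_state(),p[0],p[1],.16,135.5)
E
```

```text
[0.54444431 0.0292562  0.073     ]
t 4.83 tcp [ 0.5213 -0.0915  0.1602] [-179.9   -0.   135.5] F [-0.1 -0.6 -1.5] w 0.0551 -> shift [0.567 0.853 0.001] turn 0.0
```

Call:
{"name": "drive_tool", "arguments": {
  "increments": [
    [[-1,0.2,0.3,0,0],[-1,0.4,0.6,0,0],[-1,0.567,0.853,0,0],[-1,0.567,0.853,0,0],[-1,0.567,0.853,0,0]]
  ]
}}

```text
time_s: 5.45
tcp_pos: [0.5446, 0.0285, 0.1604]
eef_rot: [-179.9, -0.0, 135.5]
contact_force: [-0.2, -0.9, -2.1]
gripper_width: 0.0554
gripper_force: 25.0
```

```bash
python3 - <<'E'
from plant import r
from h import *
go(r.get_state(),.5447,.029,.106,135.5)
E
```

```text
t 5.45 tcp [0.5446 0.0285 0.1604] [-179.9   -0.   135.5] F [-0.2 -0.9 -2.1] w 0.0554 -> shift [0.002 0.004 0.453] turn -0.0
```

Call:
{"name": "drive_tool", "arguments": {
  "increments": [
    [[-1,0,0,0.15,0],[-1,0,0,0.3,0],[-1,0,0,0.4,0],[-1,0,0,0.44,0],[-1,0,0,0.46,0]]
  ]
}}

```text
time_s: 6.08
tcp_pos: [0.5452, 0.0291, 0.1056]
eef_rot: [180.0, 0.0, 135.5]
contact_force: [-0.4, -0.1, -1.9]
gripper_width: 0.0552
gripper_force: 25.0
```

Call:
{"name": "drive_tool", "arguments": {
  "increments": [
    [[-1,0,0,0.01,0],[-1,0,0,0.015,0],[-1,0,0,0.015,0]]
  ]
}}

```text
time_s: 6.45
tcp_pos: [0.5452, 0.0296, 0.104]
eef_rot: [180.0, 0.0, 135.5]
contact_force: [1.1, 0.5, -2.2]
gripper_width: 0.0552
gripper_force: 25.0
```

Call:
{"name": "drive_tool", "arguments": {
  "increments": [
    [[-1,0,0,0.01,0],[-1,0,0,0.015,0],[-1,0,0,0.015,0]]
  ]
}}

```text
time_s: 6.82
tcp_pos: [0.5452, 0.0295, 0.1024]
eef_rot: [180.0, 0.0, 135.5]
contact_force: [-1.3, 1.8, 4.2]
gripper_width: 0.0549
gripper_force: 25.0
```

Call:
{"name": "drive_tool", "arguments": {
  "increments": [
    [[1,0,0,0,0],[1,0,0,0,0],[1,0,0,0,0],[1,0,0,0,0],[1,0,0,0,0]]
  ]
}}

```text
time_s: 7.45
tcp_pos: [0.545, 0.0295, 0.1019]
eef_rot: [-180.0, -0.0, 135.5]
contact_force: [-0.1, -0.3, -0.1]
gripper_width: 0.0877
gripper_force: 0.0
```

Call:
{"name": "drive_tool", "arguments": {
  "increments": [
    [[1,0,0,-0.1,0],[1,0,0,-0.3,0],[1,0,0,-0.6,0],[1,0,0,-0.95,0],[1,0,0,-0.95,0]]
  ]
}}

```text
time_s: 8.07
tcp_pos: [0.5471, 0.0299, 0.2206]
eef_rot: [179.6, 0.2, 135.6]
contact_force: [0.3, 0.7, -0.5]
gripper_width: 0.0874
gripper_force: 0.0
```

```bash
python3 - <<'E'
from plant import r
from h import *
go(r.get_state(),.563,.188,.2,135.5)
E
```

```text
t 8.07 tcp [0.5471 0.0299 0.2206] [179.6   0.2 135.6] F [ 0.3  0.7 -0.5] w 0.0874 -> shift [0.828 1.032 0.175] turn 0.0
```

Call:
{"name": "drive_tool", "arguments": {
  "increments": [
    [[1,0.3,0.35,0,0],[1,0.6,0.7,0,0],[1,0.83,0.9,0.15,0],[1,0.83,0.9,0.15,0],[1,0.83,0.9,0.15,0]]
  ]
}}

```text
time_s: 8.7
tcp_pos: [0.5495, 0.1761, 0.198]
eef_rot: [-180.0, 0.0, 135.6]
contact_force: [0.3, 0.9, 0.1]
gripper_width: 0.0874
gripper_force: 0.0
```

```bash
python3 - <<'E'
from plant import r,camera_model,capture
from h import *
m=camera_model("wrist");i=capture("wrist");s=capture("scene")[180:300,210:370];t=capture("top")[210:310,240:400]
z=lambda a:cv2.resize(a,None,fx=2.5,fy=2.5,interpolation=cv2.INTER_CUBIC)
w=cv2.cvtColor(i,cv2.COLOR_RGB2BGR)
out=np.zeros((580,800,3),np.uint8);
out[:300,:400]=z(s)[:,:,::-1];out[:250,400:]=z(t)[:,:,::-1]
p=cv2.projectPoints(np.array([(.563,.188,.012)]),m["rvec"],m["tvec"],m["camera_matrix"],None)[0].ravel();print(p)
u,v=int(p[0])-60,max(int(p[1])-60,0)
c=cv2.resize(w[v:v+120,u:u+120],(280,280));out[300:,:280]=c;print(u,v)
out[260:580,300:726]=cv2.resize(w,(426,320))
cv2.imwrite("pics/w3.png",out)
np.savez("w3.npz",**m)
go(r.get_state(),.563,.188,.2,135.5)
E
```

```text
[339.68825271 214.91460789]
279 154
t 8.85 tcp [0.5499 0.1755 0.1985] [180.    0.  135.5] F [ 0.4 -1.   0.2] w 0.0874 -> shift [-0.005  0.151 -0.012] turn -0.0
```

View pics/w3.png

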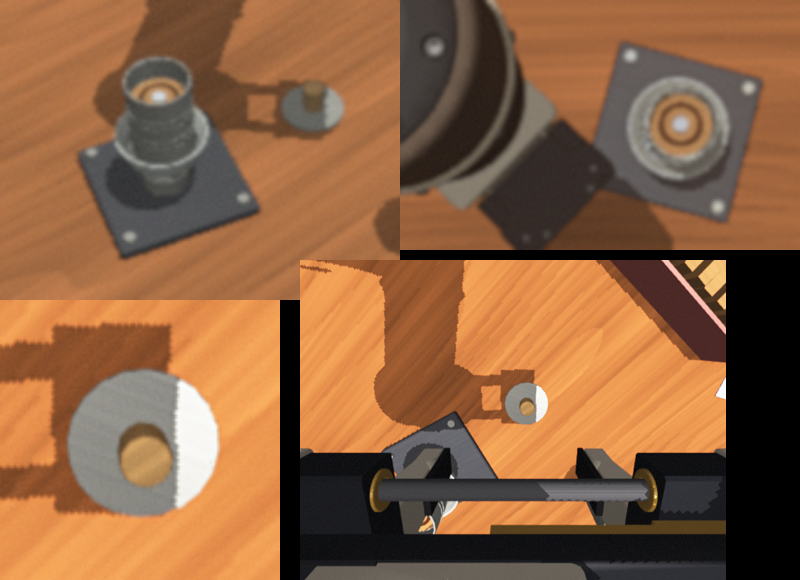

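The tin stands upright inside the cup in both views. The lid flange centre is at about (340,215) in the wrist image, which confirms (0.563, 0.188).

Call:
{"name": "drive_tool", "arguments": {
  "increments": [
    [[1,-0.005,0.15,0.1,0],[1,-0.005,0.15,0.4,0],[1,-0.005,0.15,0.7,0],[1,-0.005,0.15,0.9,0],[1,-0.005,0.15,0.9,0]]
  ]
}}

```text
time_s: 9.48
tcp_pos: [0.562, 0.1878, 0.0876]
eef_rot: [-179.8, -0.0, 135.5]
contact_force: [0.0, 0.3, 0.3]
gripper_width: 0.0876
gripper_force: 0.0
```

```bash
python3 - <<'E'
from plant import r
from h import *
go(r.get_state(),.563,.188,.0255,135.5)
E
```

```text
t 9.47 tcp [0.562  0.1878 0.0876] [-179.8   -0.   135.5] F [0.  0.3 0.3] w 0.0876 -> shift [-0.006  0.009  0.518] turn -0.0
```

Call:
{"name": "drive_tool", "arguments": {
  "increments": [
    [[1,0,0,0.2,0],[1,0,0,0.4,0],[1,0,0,0.5,0],[1,0,0,0.5,0],[1,0,0,0.5,0]]
  ]
}}

```text
time_s: 10.1
tcp_pos: [0.5634, 0.1892, 0.0311]
eef_rot: [179.9, 0.0, 135.5]
contact_force: [-0.0, 0.2, 1.0]
gripper_width: 0.0877
gripper_force: 0.0
```

```bash
python3 - <<'E'
from plant import r
from h import *
go(r.get_state(),.563,.188,.0255,135.5)
E
```

```text
t 10.1 tcp [0.5634 0.1892 0.0311] [179.9   0.  135.5] F [-0.   0.2  1. ] w 0.0877 -> shift [-0.004 -0.01   0.046] turn 0.0
```

Call:
{"name": "drive_tool", "arguments": {
  "increments": [
    [[1,0,-0.005,0.045,0],[1,0,-0.005,0.045,0],[-1,0,-0.005,0.045,0],[-1,0,-0.005,0.045,0],[-1,0,-0.005,0.045,0]]
  ],
  "squeeze": 40
}}

```text
time_s: 10.72
tcp_pos: [0.5623, 0.1883, 0.0246]
eef_rot: [180.0, 0.0, 135.5]
contact_force: [-0.8, -0.3, -0.3]
gripper_width: 0.0632
gripper_force: 0.0
```

Call:
{"name": "drive_tool", "arguments": {
  "increments": [
    [[-1,0,0,0,0],[-1,0,0,0,0],[-1,0,0,0,0],[-1,0,0,0,0],[-1,0,0,0,0]]
  ]
}}

```text
time_s: 11.35
tcp_pos: [0.5622, 0.1883, 0.0246]
eef_rot: [180.0, -0.0, 135.5]
contact_force: [-0.0, 0.0, 0.5]
gripper_width: 0.019
gripper_force: 40.0
```

Call:
{"name": "drive_tool", "arguments": {
  "increments": [
    [[-1,0,0,-0.1,0],[-1,0,0,-0.35,0],[-1,0,0,-0.65,0],[-1,0,0,-0.9,0],[-1,0,0,-1,0]]
  ],
  "squeeze": 58
}}

```text
time_s: 11.98
tcp_pos: [0.563, 0.1888, 0.1472]
eef_rot: [179.8, 0.0, 135.5]
contact_force: [0.4, 0.3, -1.3]
gripper_width: 0.0189
gripper_force: 58.0
```

Call:
{"name": "drive_tool", "arguments": {
  "increments": [
    [[-1,0,0,-0.2,0],[-1,0,0,-0.45,0],[-1,0,0,-0.45,0],[-1,0,0,-0.45,0]]
  ]
}}

```text
time_s: 12.48
tcp_pos: [0.5616, 0.1881, 0.1977]
eef_rot: [-179.9, -0.0, 135.5]
contact_force: [0.1, 0.5, -2.4]
gripper_width: 0.0188
gripper_force: 58.0
```

```bash
python3 - <<'E'
from plant import r
from h import *
go(r.get_state(),.545,.0293,.195,135.5)
E
```

```text
t 12.47 tcp [0.5616 0.1881 0.1977] [-179.9   -0.   135.5] F [ 0.1  0.5 -2.4] w 0.0188 -> shift [-0.829 -1.041  0.023] turn 0.0
```

Call:
{"name": "drive_tool", "arguments": {
  "increments": [
    [[-1,-0.2,-0.25,0,0],[-1,-0.45,-0.55,0,0],[-1,-0.7,-0.85,0,0],[-1,-0.83,-1,0,0],[-1,-0.83,-1,0,0]]
  ]
}}

```text
time_s: 13.1
tcp_pos: [0.5482, 0.0312, 0.1973]
eef_rot: [-179.9, -0.1, 135.4]
contact_force: [-0.8, 0.1, -0.6]
gripper_width: 0.0188
gripper_force: 58.0
```

```bash
python3 - <<'E'
from plant import r,camera_model,capture
from h import *
w=capture("wrist");s=capture("scene")[160:280,195:355]
z=lambda a:cv2.resize(a,None,fx=2.5,fy=2.5,interpolation=cv2.INTER_CUBIC)
out=np.zeros((300,800,3),np.uint8);out[:,:400]=z(s)[:,:,::-1];out[:,400:]=cv2.resize(w,(400,300))[:,:,::-1]
cv2.imwrite("pics/w4.png",out)
go(r.get_state(),.545,.0293,.16,135.5)
E
```

```text
t 13.2 tcp [0.5489 0.0328 0.1977] [-179.9   -0.   135.5] F [ 0.7 -0.  -1.5] w 0.0185 -> shift [ 0.002 -0.043  0.314] turn -0.0
```

View pics/w4.png

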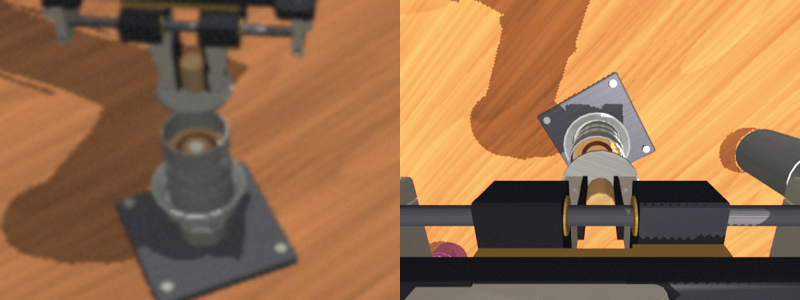

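The lid hangs level above the tin and is nearly in line with it: the lid is at about (193,95) and the tin mouth at about (195,140) in the left half of the picture. Lowering.

Call:
{"name": "drive_tool", "arguments": {
  "increments": [
    [[-1,0,-0.043,0,0],[-1,0,-0.043,0.1,0],[-1,0,-0.043,0.2,0],[-1,0,-0.043,0.28,0],[-1,0,-0.043,0.28,0]]
  ]
}}

```text
time_s: 13.82
tcp_pos: [0.545, 0.0291, 0.1637]
eef_rot: [-179.9, -0.1, 135.5]
contact_force: [-0.8, 0.1, -0.5]
gripper_width: 0.0185
gripper_force: 58.0
```

Call:
{"name": "drive_tool", "arguments": {
  "increments": [
    [[-1,0,0,0.03,0],[-1,0,0,0.06,0],[-1,0,0,0.08,0],[-1,0,0,0.08,0],[-1,0,0,0.08,0]]
  ]
}}

```text
time_s: 14.45
tcp_pos: [0.5457, 0.0292, 0.1555]
eef_rot: [180.0, 0.0, 135.5]
contact_force: [-0.8, -1.0, -0.5]
gripper_width: 0.0189
gripper_force: 58.0
```

Call:
{"name": "drive_tool", "arguments": {
  "increments": [
    [[-1,0,0,0.015,0],[-1,0,0,0.03,0],[-1,0,0,0.04,0],[-1,0,0,0.04,0],[-1,0,0,0.04,0]]
  ]
}}

```text
time_s: 15.08
tcp_pos: [0.5457, 0.0292, 0.1508]
eef_rot: [180.0, 0.0, 135.5]
contact_force: [-1.7, 0.2, 3.6]
gripper_width: 0.0191
gripper_force: 58.0
```

Call:
{"name": "drive_tool", "arguments": {
  "increments": [
    [[-1,0,0,0.02,0],[-1,0,0,0.04,0],[-1,0,0,0.05,0],[-1,0,0,0.05,0],[-1,0,0,0.05,0]]
  ]
}}

```text
time_s: 15.7
tcp_pos: [0.5457, 0.0292, 0.1446]
eef_rot: [180.0, 0.0, 135.5]
contact_force: [-1.5, -0.2, 5.6]
gripper_width: 0.0186
gripper_force: 58.0
```

Call:
{"name": "drive_tool", "arguments": {
  "increments": [
    [[-1,0,0,0.02,0],[-1,0,0,0.04,0],[-1,0,0,0.06,0],[-1,0,0,0.08,0],[-1,0,0,0.08,0]]
  ]
}}

```text
time_s: 16.32
tcp_pos: [0.5458, 0.0292, 0.1353]
eef_rot: [180.0, 0.0, 135.5]
contact_force: [-2.4, 0.1, 7.3]
gripper_width: 0.0191
gripper_force: 58.0
```

Call:
{"name": "drive_tool", "arguments": {
  "increments": [
    [[-1,0,0,0.01,0],[-1,0,0,0.02,0],[-1,0,0,0.03,0],[-1,0,0,0.03,0],[-1,0,0,0.03,0]]
  ]
}}

```text
time_s: 16.95
tcp_pos: [0.5463, 0.0291, 0.1334]
eef_rot: [179.9, 0.1, 135.6]
contact_force: [-6.0, 0.6, 19.6]
gripper_width: 0.0186
gripper_force: 58.0
```

Call:
{"name": "drive_tool", "arguments": {
  "increments": [
    [[-1,0,0,0,0],[-1,0,0,0,0],[-1,0,0,0,0],[-1,0,0,0,0]]
  ]
}}

```text
time_s: 17.45
tcp_pos: [0.5463, 0.0291, 0.1334]
eef_rot: [179.9, 0.1, 135.6]
contact_force: [-6.7, 0.7, 18.9]
gripper_width: 0.0187
gripper_force: 58.0
```

```bash
python3 - <<'E'
from plant import r,capture
from h import *
w=capture("wrist")[100:400,120:520];s=capture("scene")[185:275,215:335]
out=np.hstack([cv2.resize(s,(400,300),interpolation=cv2.INTER_CUBIC),w])
cv2.imwrite("pics/w5.png",out[:,:,::-1]);go(r.get_state(),.545,.0293,.1336)
E
```

```text
t 17.55 tcp [0.5463 0.0292 0.1334] [1.799e+02 1.000e-01 1.356e+02] F [-6.4  0.5 20.1] w 0.019 -> shift [ 0.008 -0.007 -0.002] turn 0
```

View pics/w5.png

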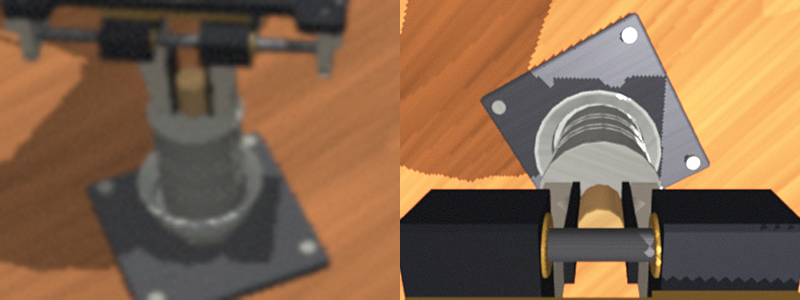

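The lid's flange sits flush on the tin's rim at about (195,125), with the tin upright and the cup pressed low on its base. The force step to about 19 N, steady at a constant height, confirms the cradle is at its stop. Handing in.

```bash
python3 -c "
from plant import job
print(job.close_job())"
```

```text
the job is handed in; nothing more can be done
None
```

The job is handed in at about 17.6 s: the tin stands upright in the cradle with its lid seated, and the arm is still holding it pressed down at the stop with about 19 N; no verdict came back.

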